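Stand the round sauce pots on their saucers

TASK

Lift the three round lidded sauce pots one after another and stand each in the black drip saucer of its own size: the small pot in the small saucer, the medium in the medium, the large in the large, flat on the saucer's floor inside the rim. Keep the pots upright, and leave the square and oblong steel boxes where they are.

Things in the scene. Friction and masses are not known exactly. Their poses are not given: they have to be found in the camera images.
- pot_small: the small one of three round lidded steel sauce pots, loose: upright cylinder 40 mm in diameter, lid top 34 mm above the base, on it a central black knob 19 mm in diameter and 20 mm tall, top at 54 mm. Lid and knob are fixed to the pot, so it can be lifted by the knob. Under 0.4 kg. Origin: centre of the underside; z up along its axis.
- pot_medium: the medium one of three round lidded steel sauce pots, loose: upright cylinder 54 mm in diameter, lid top 42 mm above the base, on it a central black knob 19 mm in diameter and 20 mm tall, top at 62 mm. Lid and knob are fixed to the pot, so it can be lifted by the knob. Under 0.4 kg. Origin: centre of the underside; z up along its axis.
- pot_large: the large one of three round lidded steel sauce pots, loose: upright cylinder 68 mm in diameter, lid top 50 mm above the base, on it a central black knob 19 mm in diameter and 20 mm tall, top at 70 mm. Lid and knob are fixed to the pot, so it can be lifted by the knob. Under 0.4 kg. Origin: centre of the underside; z up along its axis.
- saucer_small: the small one of three round black drip saucers, empty, fixed to the worktop: flat floor 60 mm across, 4 mm above the worktop, inside a rim 4 mm thick and 12 mm high, 72 mm across outside at the top. For the small pot (40 mm), which stands in it with 10 mm to spare all round. Origin: centre of the underside, on the worktop; z up.
- saucer_medium: the medium one of three round black drip saucers, empty, fixed to the worktop: flat floor 74 mm across, 4 mm above the worktop, inside a rim 4 mm thick and 12 mm high, 86 mm across outside at the top. For the medium pot (54 mm), which stands in it with 10 mm to spare all round. Origin: centre of the underside, on the worktop; z up.
- saucer_large: the large one of three round black drip saucers, empty, fixed to the worktop: flat floor 88 mm across, 4 mm above the worktop, inside a rim 4 mm thick and 12 mm high, 100 mm across outside at the top. For the large pot (68 mm), which stands in it with 10 mm to spare all round. Origin: centre of the underside, on the worktop; z up.
- box_square: square lidded steel box, 54 x 54 mm, lid top 40 mm above its base, with a black knob like the pots' (top at 60 mm); loose, not wanted, stays where it is. Origin: centre of the underside; x and y along its sides.
- box_oblong: oblong lidded steel box, 44 mm (its x) x 70 mm (its y), lid top 44 mm above its base, with a black knob like the pots' (top at 64 mm); loose, not wanted, stays where it is. Origin: centre of the underside.
There are look-alikes about, which are no part of the job. Leave any green look-alike of the pot_medium alone.

How it is judged:
By the outcome, as a careful person would: the job done as asked, in the order asked, and still so for the second after the job is handed in, with the robot touching nothing.
It also fails if it takes over 83 s, if anything falls off the work surface, if the arm or the gripper's body presses on something with over 40 N, if the wrist force passes 120 N, or if a joint passes its speed limit or range.

ROBOT

A 6-joint arm with a two-finger parallel gripper is mounted at the origin on a cart in front of the work surface, level with it; the furniture and walls round the work are solid. World frame = base frame: x ahead of the robot, y to its left, z up, the work surface at z = 0. Lengths are in m, angles in rad, forces in N, time in s.
With the tool pointing down it reaches from about 0.225 to 0.875 m from the base axis. Payload 3.4 kg.
Tool frame: the origin (TCP) lies between the finger pads; the fingertips stand 17 mm ahead of it and the grasp point (between the pads) lies 2 mm behind it; y points along the fingers, z is the direction in which the jaws open and shut, and the axes are right-handed (so a half turn about y gives the same grasp; the last joint's range is limited). The gripper opens to 85 mm and grips with 20 to 120 N. Pads are 22 mm wide; open, the fingers measure 114 mm over their backs; the gripper's body (76 mm by 85 mm) begins 54 mm behind the grasp point. The pads swing forward as they close: fully open they stand 13 mm farther back than shut.
Start: joints at [-1.24, 0.276, 1.505, -0, 1.361, -0.121], TCP at [0.251, -0.517, 0.248] pointing down, gripper open.
Joint ranges: [-2.89, 2.89], [-0.75, 2.08], [0.22, 2.7], [-1.18, 4.32], [0.11, 2.71], [-2.7, 2.7]. Speed limits (rad/s): [2.57, 2.57, 3.14, 3.14, 3.14, 3.14].

INTERFACE

Orientations are given as a unit quaternion [w, x, y, z].
In Python, from rig import manip, get_image, camera_model, sign_off, spot_in, silhouettes, spot_point gives the robot as it stands.
- The arm moves only by the tool jog_arm, never from a script. Its argument "targets" is a list of rows, each a list of 3 entries, a list of its own where there are three numbers: the finger opening in m, from 0 to 0.0854, then the shift along the world's x, y, z in m, then the turn about the world's z in rad. In form: [[claw, [x, y, z], spin], ...]. A call has 1 to 10 rows; each row shifts and turns the commanded pose from where the row before left it; what a row does not reach is not made up. A row lasts 1/8 s, in which the tool goes at most 62.5 mm and 10.7 degrees, less where a joint would pass 70% of its speed; a pose out of reach is approached as far as the arm can. A call with a gripper value outside its range is refused whole. The fingers move at their own pace and stop on an object; "force" is the grip in N (left out, the last holds). Time passes only in rows, so rows that do not move let the fingers close. It gives the time, the measured TCP pose, the force and the opening at its end, in the units of the state.
- manip.get_state(): the state, without advancing time (a new reading comes with each control period).
- get_image(name): name is "scene" or "top"; returns (picture, depth): 420x560x3 uint8, red, green, blue; 420x560 float32, m along the optical axis (not along the pixel's ray), 0 where there is no reading.
- camera_model(name): a dict with "mtx" (3x3 intrinsics, pixels), "distortion" ([k1, k2, p1, p2, k3] as OpenCV has them; the pictures are not rectified), "world_from_camera" (4x4, takes a point from camera to world coordinates). Camera axes: x right, y up, looking along -z (the intrinsics and any distortion apply to the point x, -y, -z); pixel columns grow to the right and rows downward; lengths in m; the calibration is good to about 2 mm. A picture is of the moment at which its call begins. camera_model takes no time and is no camera call.
- sign_off(): hands the job in, once; it reports no verdict.
Trained networks look in the newest picture that a camera, given by its name, has taken for a name from the list of things; names that differ only in an ending like _2 or _b are one class to them, and where a whole thing is asked for, a point or a joint stands for the part that bears it (a point fixed in the world has none). Each returns a list of dicts, best first, with "score" (0 to 1); they miss things now and then, are a little off and sometimes report something else, mostly with a low value. They report only what shows in the picture. A call takes as long as a camera call. They do not tell look-alikes from the thing itself.
- spot_in(name, camera): "position" ([column, row] in pixels, amid what is visible of it).
- silhouettes(name, camera): "mask" (420x560 bool, what is visible of it) and "position" ([column, row] in pixels, amid what is visible of it).
- spot_point(name, camera): "position" ([column, row] in pixels: a listed point, or the origin of a listed thing).
The state is a dict: "clock": time; "qpos": joint angles; "qd": joint speeds; "effort": joint torques, N m; "position": TCP position; "ee_rot": TCP orientation; "contact_force": force on the tool from outside, world axes, zero at the start; "moment": the same for the moment, N m; "width": finger opening in m.
Only numpy, scipy, OpenCV 4.12 (cv2) and the standard library are available. Lean on these libraries where they do the work, as an engineer would, in place of code of your own. Each camera call takes 0.05 s, during which the arm holds its last target.

## Working session

There is one attempt and no reset: what is moved stays moved. The work goes in short steps, Python scripts to look and compute and a tool call to move; the robot and the scene stay as the last step left them, time stands still between calls to the robot, and variables do not carry over. Pictures are saved under pics/ and viewed, and the job is handed in when it is done.

Besides the shell and the picture viewer there is one more tool, called after ">>>" as name(argument=value, ...) on one line, values as JSON. jog_arm: Moves the arm, as the interface text tells. Its arguments: {"type":"object","properties":{"targets":{"type":"array","items":{"type":"array"}},"force":{"type":"number"}},"required":["targets"]}

```bash
mkdir -p pics; python3 - <<'E'
from rig import *
import cv2,numpy as np
print(manip.get_state())
for c in("scene","top"):
    p,d=get_image(c); cv2.imwrite(f"pics/{c}0.png",p[:,:,::-1]); np.save(f"pics/{c}d0.npy",d)
    print(c,camera_model(c))
E
```

```text
{'clock': 0.0, 'qpos': array([-1.23997524e+00,  2.76615551e-01,  1.50613759e+00, -4.88816354e-06,
        1.36071556e+00, -1.20964818e-01]), 'qd': array([ 2.32009857e-03, -2.85361830e-05,  7.32125340e-04,  2.20045899e-03,
       -8.80423065e-04,  1.33138744e-04]), 'effort': array([ 2.51268775e-04, -4.16775548e+01, -2.45810366e+01, -8.21627327e-05,
        1.07971145e-02,  1.43185747e-05]), 'position': array([ 0.25087662, -0.51682439,  0.2474262 ]), 'ee_rot': array([ 0.15830459, -0.15844689,  0.68980145, -0.68848253]), 'contact_force': array([ 0.53958021,  0.09025355, -1.35624453]), 'moment': array([0.075796  , 0.00961719, 0.01250554]), 'width': 0.08558531398314626}
scene {'mtx': array([[491.18717997,   0.        , 278.76913041],
       [  0.        , 491.18717997, 207.72322452],
       [  0.        ,   0.        ,   1.        ]]), 'distortion': array([-0.02091031,  0.        ,  0.        ,  0.        ,  0.        ]), 'world_from_camera': array([[-7.61879780e-01,  2.89604237e-01, -5.79369128e-01,
        -2.37221993e-01],
       [-6.47718034e-01, -3.39623344e-01,  6.81995112e-01,
         8.58453078e-01],
       [ 7.41393813e-04,  8.94866119e-01,  4.46334045e-01,
         6.19537850e-01],
       [ 0.00000000e+00,  0.00000000e+00,  0.00000000e+00,
         1.00000000e+00]])}
top {'mtx': array([[516.04934924,   0.        , 276.3373493 ],
       [  0.        , 516.04934924, 211.22671838],
       [  0.        ,   0.        ,   1.        ]]), 'distortion': array([-0.12297799,  0.        ,  0.        ,  0.        ,  0.        ]), 'world_from_camera': array([[-0.0113141 ,  0.98950579, -0.14404957,  0.33892853],
       [-0.99982594, -0.01333212, -0.01305165, -0.03178374],
       [-0.01483517,  0.14387683,  0.9894844 ,  1.42429647],
       [ 0.        ,  0.        ,  0.        ,  1.        ]])}
```

View pics/scene0.png

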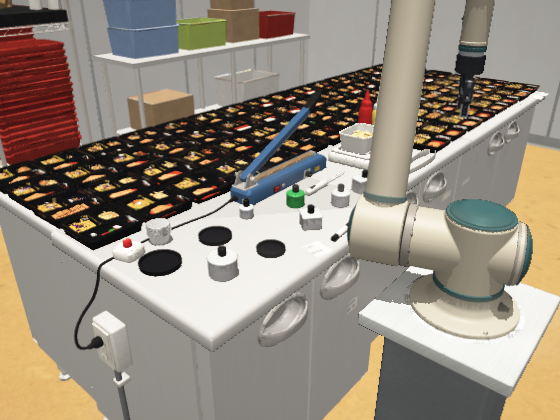

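View pics/top0.png

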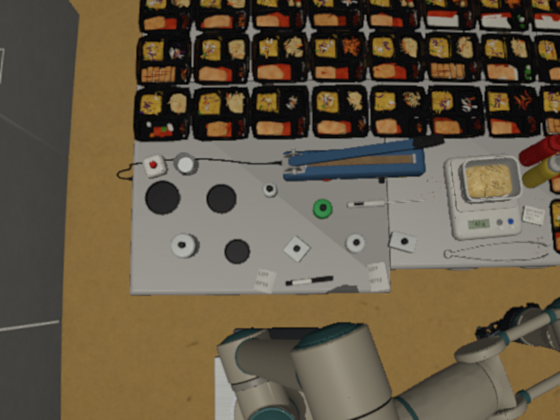

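```bash
cat > h.py <<'E'
from rig import *
import cv2,numpy as np
def ray(c,uv):
    m=camera_model(c)
    p=cv2.undistortPoints(np.array([[uv]],float),m["mtx"],m["distortion"])[0,0]
    return m["world_from_camera"],np.array([p[0],-p[1],-1.])
def at_z(c,uv,z):
    T,r=ray(c,uv); w=T[:3,:3]@r; o=T[:3,3]; return o+w*(z-o[2])/w[2]
def at_d(c,uv,d):
    T,r=ray(c,uv); return T[:3,:3]@(r*d)+T[:3,3]
def cloud(c,d):
    m=camera_model(c); h,w=d.shape
    g=np.stack(np.meshgrid(np.arange(w),np.arange(h)),-1).reshape(-1,1,2).astype(float)
    p=cv2.undistortPoints(g,m["mtx"],m["distortion"])[:,0].reshape(h,w,2)
    v=np.stack([p[...,0]*d,-p[...,1]*d,-d],-1); T=m["world_from_camera"]
    return v@T[:3,:3].T+T[:3,3]
E
python3 - <<'E'
from h import *
im=cv2.imread("pics/top0.png"); d=np.load("pics/topd0.npy"); cl=cloud("top",d)
cv2.imwrite("pics/crop.png",cv2.resize(im[130:300,120:440],None,fx=2.5,fy=2.5,interpolation=cv2.INTER_CUBIC))
get_image("top")
for n in["pot_small","pot_medium","pot_large","saucer_small","saucer_medium","saucer_large","box_square","box_oblong"]:
    for s in silhouettes(n,"top")[:4]:
        mk=s["mask"]; P=cl[mk&(d>0)]
        print(n,round(s["score"],2),np.round(s["position"],1),mk.sum(),"med",np.round(np.median(P,0),3),"zmax",np.round(np.percentile(P[:,2],[5,95]),3), "c0",np.round(at_z("top",s["position"],.03),3))
s=d.copy()
z=cl[...,2]
cv2.imwrite("pics/z.png",cv2.resize(np.clip(z[120:300,110:450]*1500,0,255).astype(np.uint8),None,fx=2.3,fy=2.3))
E
```

```text
pot_small 0.69 [264.5 189.3] 144 med [0.599 0.006 0.036] zmax [0.029 0.055] c0 [0.603 0.018 0.03 ]
pot_medium 0.88 [354.3 243.4] 289 med [ 0.451 -0.223  0.042] zmax [0.035 0.061] c0 [ 0.451 -0.224  0.03 ]
pot_medium 0.75 [322.  210.2] 334 med [ 0.544 -0.137  0.041] zmax [0.01  0.062] c0 [ 0.543 -0.138  0.03 ]
pot_large 0.92 [181.  247.5] 501 med [0.449 0.237 0.05 ] zmax [0.032 0.069] c0 [0.446 0.247 0.03 ]
pot_large 0.5 [404.6 240.8] 427 med [ 0.453 -0.35   0.044] zmax [0.02  0.062] c0 [ 0.456 -0.361  0.03 ]
saucer_small 0.84 [237.4 250.6] 496 med [0.436 0.099 0.005] zmax [-0.     0.014] c0 [0.436 0.093 0.03 ]
saucer_medium 0.64 [218.7 199.9] 728 med [0.583 0.143 0.005] zmax [-0.001  0.014] c0 [0.576 0.145 0.03 ]
saucer_large 0.64 [161.4 196.7] 923 med [0.589 0.309 0.005] zmax [0.    0.014] c0 [0.587 0.304 0.03 ]
box_square 0.8 [296.7 248.4] 397 med [ 0.438 -0.065  0.041] zmax [0.035 0.06 ] c0 [ 0.44  -0.067  0.03 ]
box_oblong 0.61 [400.8 242.9] 469 med [ 0.453 -0.351  0.043] zmax [0.003 0.062] c0 [ 0.45  -0.351  0.03 ]
```

View pics/crop.png

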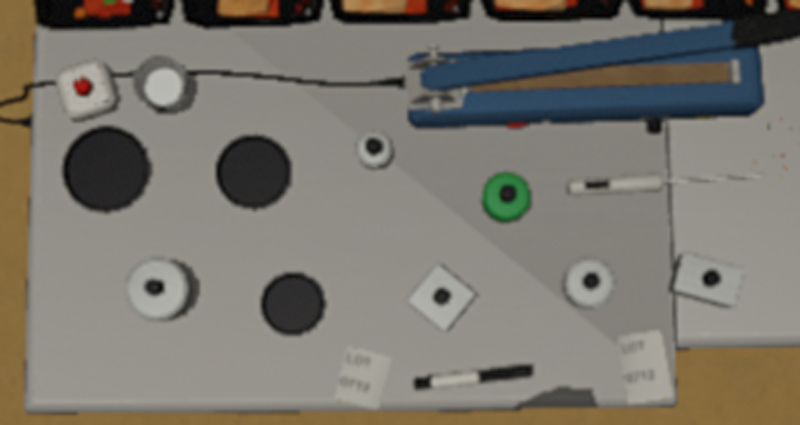

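View pics/z.png

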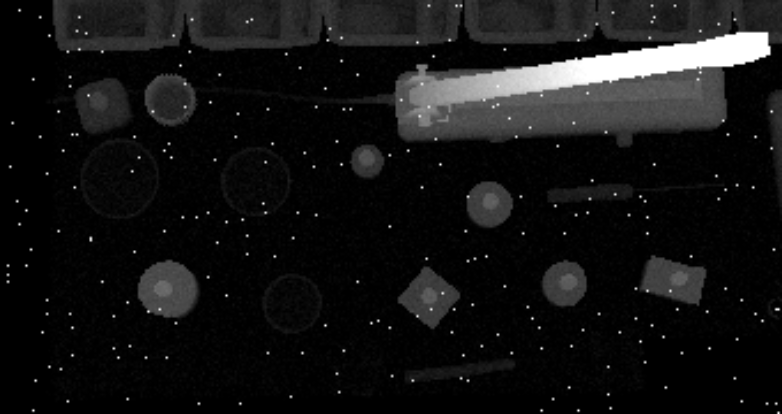

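```bash
cat > loc.py <<'E'
from h import *
def pots(cams=("top","scene"),guess=None,save=None):
    for c in cams:
        im,d=get_image(c)
        if save: cv2.imwrite(f"pics/{save}_{c}.png",im[:,:,::-1])
        cl=cloud(c,d)
        for n,(g,r,h,h0) in guess.items():
            near=np.hypot(cl[...,0]-g[0],cl[...,1]-g[1])<r+.02
            k=near&(abs(cl[...,2]-h0-h-.02)<.006)&(d>0)
            l=near&(abs(cl[...,2]-h0-h)<.006)&(d>0)
            K=cl[k];L=cl[l]
            if len(K)<5 or len(L)<8: print(c,n,"few",len(K),len(L));continue
            K=K[np.hypot(*(K[:,:2]-np.median(K[:,:2],0)).T)<.015]
            mec,rad=cv2.minEnclosingCircle(L[:,:2].astype(np.float32))
            print(c,n,"knob",np.round(K.mean(0),4),len(K),"lid mid",np.round((np.percentile(L,4,0)+np.percentile(L,96,0))/2,4)[:2],"mec",np.round(mec,4),round(rad,4),"zlid",round(np.median(L[:,2]),4))
E
python3 - <<'E'
from loc import *
G={"S":((.60,.006),.02,.034,0),"M":((.451,-.223),.027,.042,0),"L":((.449,.237),.034,.05,0)}
pots(guess=G,save="b")
# obstacles list
im,d=get_image("top"); cl=cloud("top",d)
for n,c,R in(("saucerS",(.436,.099),.036),("saucerM",(.583,.143),.043),("saucerL",(.589,.309),.05)):
    near=np.hypot(cl[...,0]-c[0],cl[...,1]-c[1])<R+.015
    rim=cl[near&(abs(cl[...,2]-.012)<.004)]
    black=(im.max(-1)<75)&near&(cl[...,2]<.03)&(d>0)
    B=cl[black]
    ell=[]
    cs,_=cv2.findContours(black.astype(np.uint8),cv2.RETR_EXTERNAL,cv2.CHAIN_APPROX_NONE)
    cc=max(cs,key=cv2.contourArea); e=cv2.fitEllipse(cc)
    print(n,"bbox mid",np.round((np.percentile(B,1,0)+np.percentile(B,99,0))/2,4),"ell",np.round(at_z("top",e[0],.010),4),np.round(e[1],1),"rim",np.round((np.percentile(rim,3,0)+np.percentile(rim,97,0))/2,4))
for s in spot_in("saucer_small","scene")[:2]+spot_in("saucer_medium","scene")[:2]+spot_in("saucer_large","scene")[:2]: print(s,np.round(at_z("scene",s["position"],.008),4))
# obstacle heights near S
for x in np.arange(.56,.80,.02):
    print(round(x,2),[int(1000*np.percentile(cl[(abs(cl[...,0]-x)<.01)&(abs(cl[...,1]-y)<.01)&(d>0)][:,2],90)) if ((abs(cl[...,0]-x)<.01)&(abs(cl[...,1]-y)<.01)&(d>0)).any() else -1 for y in np.arange(.10,-.16,-.02)])
E
```

```text
top S knob [0.602  0.0053 0.054 ] 36 lid mid [0.6025 0.006 ] mec [0.6028 0.006 ] 0.0199 zlid 0.0324
top M knob [ 0.4518 -0.2259  0.0626] 40 lid mid [ 0.4513 -0.2247] mec [ 0.4518 -0.2265] 0.027 zlid 0.0411
top L knob [0.4493 0.2408 0.0697] 39 lid mid [0.4499 0.2404] mec [0.45   0.2413] 0.0341 zlid 0.0493
scene S knob [0.6015 0.0095 0.0512] 22 lid mid [0.6011 0.0108] mec [0.6011 0.0102] 0.0194 zlid 0.031
scene M knob [ 0.4514 -0.2211  0.0592] 20 lid mid [ 0.4504 -0.2203] mec [ 0.4504 -0.2236] 0.028 zlid 0.0392
scene L knob [0.4491 0.2438 0.0676] 38 lid mid [0.4482 0.2441] mec [0.4492 0.2446] 0.0351 zlid 0.0476
saucerS bbox mid [0.4359 0.0971 0.0069] ell [0.436  0.0969 0.01  ] [23.8 24.2] rim [0.4354 0.0963 0.0118]
saucerM bbox mid [0.584  0.1406 0.0064] ell [0.5837 0.141  0.01  ] [28.3 28.7] rim [0.5827 0.1418 0.0117]
saucerL bbox mid [0.5894 0.3075 0.0069] ell [0.5889 0.3073 0.01  ] [32.8 33.8] rim [0.595  0.3078 0.0116]
{'position': [271.5, 248.7], 'score': 0.6} [0.4277 0.1025 0.008 ]
{'position': [213.7, 237.2], 'score': 0.66} [0.5734 0.1545 0.008 ]
{'position': [161.8, 263.0], 'score': 0.82} [0.5766 0.3118 0.008 ]
0.56 [12, 5, 5, 5, 4, 3, 4, 5, 4, 3, 3, 43, 60]
0.58 [10, 4, 5, 3, 28, 31, 3, 4, 4, 3, 4, 3, 38]
0.6 [11, 3, 4, 3, 54, 55, 31, 4, 3, 3, 3, 4, 4]
0.62 [4, 4, 3, 4, 33, 35, 5, 29, 37, 30, 26, 9, 27]
0.64 [4, 3, 3, 4, 4, 4, 4, 59, 89, 84, 54, 54, 54]
0.66 [4, 4, 4, 4, 5, 3, 4, 80, 93, 101, 109, 119, 129]
0.68 [8, 8, 10, 13, 19, 23, 27, 78, 93, 102, 112, 124, 133]
0.7 [4, 5, 4, 5, 3, 4, 3, 55, 85, 55, 55, 53, 50]
0.72 [3, 4, 3, 3, 5, 5, 5, 4, 3, 4, 5, 5, 3]
0.74 [33, 30, 5, 28, 31, 31, 30, 33, 31, 31, 5, 4, 30]
0.76 [34, 32, 33, 35, 35, 34, 34, 33, 35, 33, 33, 33, 33]
0.78 [33, 28, 37, 33, 29, 29, 28, 21, 32, 31, 35, 35, 29]
```

Candidates (top picture): small pot at (269,189). For medium, steel round (356,243), the green look-alike (322,208, rejected) and the square box (297,249, rejected). For large, (183,245), versus the oblong box (403,242, rejected) and an empty cup without a knob (186,164, rejected). The crop shows the steel round ones, and the lid radii of 20, 27 and 34 mm match.

>>> jog_arm(targets=[[0.045, [0.02, 0.05, 0], 0.16], [0.045, [0.02, 0.05, 0], 0.16], [0.045, [0.02, 0.052, 0], 0.16], [0.045, [0.02, 0.052, 0], 0.16], [0.045, [0.02, 0.052, 0], 0.16], [0.045, [0.02, 0.052, 0], 0.16], [0.045, [0.02, 0.052, 0], 0.16], [0.045, [0.02, 0.052, 0], 0.16], [0.045, [0.02, 0.052, 0], 0.16], [0.045, [0.02, 0.052, 0], 0.16]], force=45)

```text
clock: 2.1
position: [0.4516, 0.0004, 0.2487]
ee_rot: [0.606, -0.606, 0.364, -0.365]
contact_force: [1.2, 0.1, -0.1]
width: 0.0449
```

>>> jog_arm(targets=[[0.045, [0.04, 0.002, -0.02], 0], [0.045, [0.04, 0.002, -0.02], 0], [0.045, [0.04, 0.002, -0.03], 0], [0.045, [0.03, 0.001, -0.03], 0], [0.045, [0, 0, -0.02], 0], [0.045, [0, 0, 0], 0]])

```text
clock: 2.85
position: [0.5999, 0.0058, 0.1263]
ee_rot: [-0.604, 0.605, -0.368, 0.365]
contact_force: [-0.0, -0.1, 0.2]
width: 0.0451
```

```bash
python3 - <<'E'
from h import *
print(manip.get_state()["position"])
for c in("scene","top"):
    p,d=get_image(c); 
    x,y=(170,140) if c=="scene" else(200,120)
    cv2.imwrite(f"pics/{c}1.png",cv2.resize(p[y:y+120,x:x+160,::-1],None,fx=4,fy=4,interpolation=2))
E
```

```text
[0.59985266 0.00581908 0.12634015]
```

View pics/scene1.png

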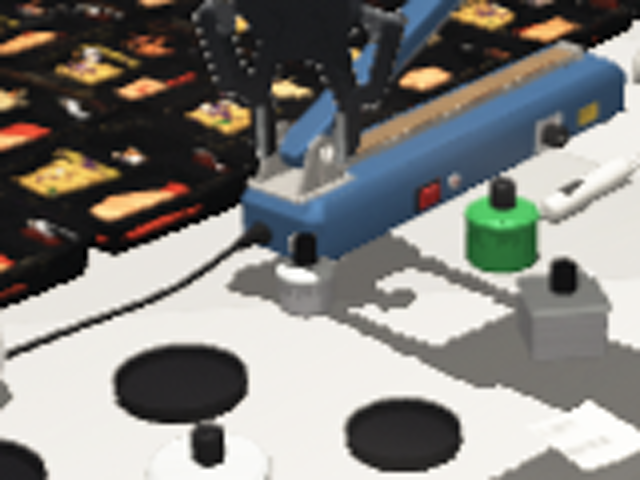

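View pics/top1.png

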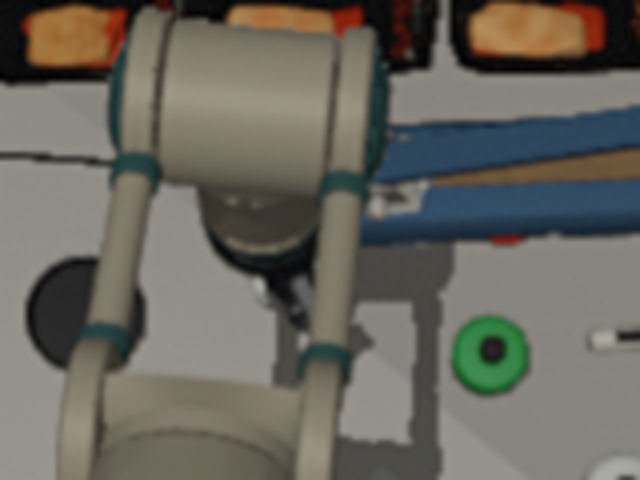

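The crops show the fingers straddling the small pot's knob (scene crop 305,240), clear of the sealer. I'm lowering now.

>>> jog_arm(targets=[[0.045, [0.002, 0.001, -0.03], 0], [0.045, [0, 0, -0.025], 0], [0.045, [0, 0, -0.0175], 0], [0.045, [0, 0, 0], 0], [0, [0, 0, 0], 0], [0, [0, 0, 0], 0], [0, [0, 0, 0], 0], [0, [0, 0, 0], 0]])

```text
clock: 3.95
position: [0.604, 0.0064, 0.0576]
ee_rot: [0.605, -0.604, 0.365, -0.367]
contact_force: [-1.8, -0.9, 6.4]
width: 0.0171
```

>>> jog_arm(targets=[[0, [0, 0, 0], 0], [0, [0, 0, 0], 0]])

```text
clock: 4.2
position: [0.604, 0.0065, 0.0576]
ee_rot: [0.605, -0.604, 0.365, -0.367]
contact_force: [-1.4, -0.1, 6.2]
width: 0.0167
```

```bash
python3 - <<'E'
from h import *
s=manip.get_state();print(s["position"],s["contact_force"],s["width"])
p,d=get_image("scene");x,y=215,165
cv2.imwrite(f"pics/scene2.png",cv2.resize(p[y:y+75,x:x+100,::-1],None,fx=7,fy=7,interpolation=2))
E
```

```text
[0.60400971 0.00645336 0.05762216] [-1.44030109 -0.07414256  6.24167831] 0.016654289996261857
```

View pics/scene2.png

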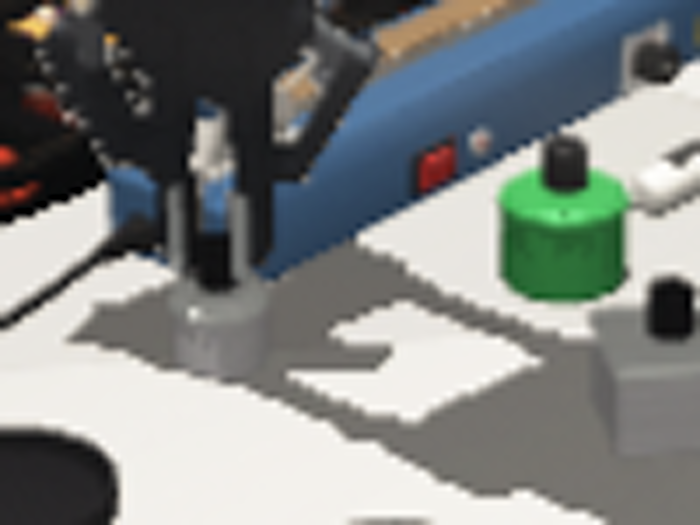

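The fingers straddle the small knob (crop 215,260) with their tips on the lid. I'm lifting and moving to the small saucer.

>>> jog_arm(targets=[[0, [0, 0, 0.02], 0], [0, [0, 0, 0.03], 0], [0, [0, 0, 0.03], 0], [0, [-0.04, 0.02, 0], 0], [0, [-0.04, 0.024, 0], 0], [0, [-0.04, 0.024, 0], 0], [0, [-0.03, 0.014, 0], 0], [0, [-0.018, 0.01, 0], 0], [0, [0, 0, 0], 0], [0, [0, 0, 0], 0]])

```text
clock: 5.5
position: [0.4369, 0.0984, 0.1362]
ee_rot: [0.605, -0.604, 0.366, -0.367]
contact_force: [0.3, 0.4, -0.5]
width: 0.0169
```

```bash
python3 - <<'E'
from h import *
s=manip.get_state();print(s["position"],s["contact_force"],s["width"])
p,d=get_image("scene");x,y=200,145
cv2.imwrite(f"pics/scene3.png",cv2.resize(p[y:y+120,x:x+160,::-1],None,fx=4.5,fy=4.5,interpolation=2))
E
```

```text
[0.43685323 0.09840726 0.13620924] [ 0.32248582  0.37086495 -0.51240263] 0.016871612730510917
```

View pics/scene3.png

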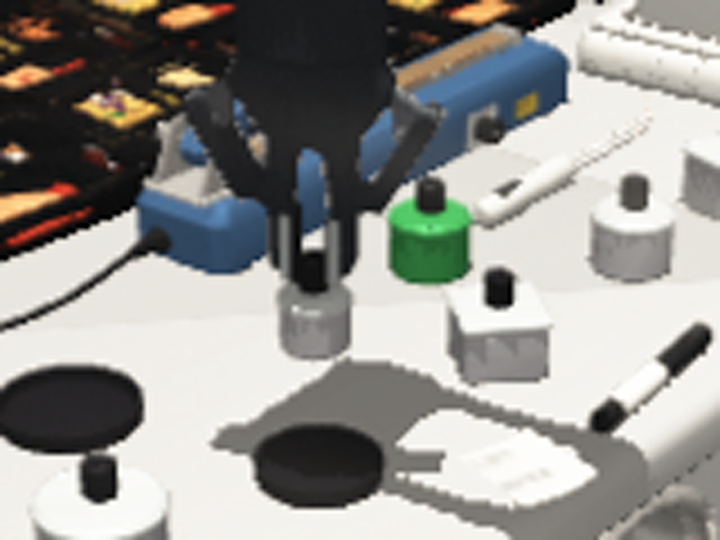

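The pot hangs upright from the jaws at crop (315,320), above the small saucer (320,465).

>>> jog_arm(targets=[[0, [-0.001, 0, -0.03], 0], [0, [0, 0, -0.025], 0], [0, [0, 0, -0.014], 0], [0, [0, 0, -0.003], 0], [0, [0, 0, -0.001], 0], [0, [0, 0, 0], 0]])

```text
clock: 6.3
position: [0.4348, 0.0986, 0.0633]
ee_rot: [0.605, -0.604, 0.366, -0.367]
contact_force: [-0.8, 0.3, -0.6]
width: 0.0168
```

```bash
python3 - <<'E'
from h import *
s=manip.get_state();print(s["position"],s["contact_force"],s["width"])
p,d=get_image("scene");x,y=200,185
cl=cloud("scene",d);m=(np.hypot(cl[...,0]-.436,cl[...,1]-.0985)<.03)&(d>0)
z=cl[...,2][m]; print(np.histogram(z,bins=np.arange(0,.08,.004)))
cv2.imwrite(f"pics/scene4.png",cv2.resize(p[y:y+90,x:x+120,::-1],None,fx=6,fy=6,interpolation=2))
E
```

```text
[0.43484979 0.09858222 0.06330451] [-0.75446733  0.30054866 -0.57574134] 0.016755308313318028
(array([70, 17, 17, 26, 24, 23, 27, 18, 40, 48,  9, 14, 23, 27, 40, 24, 20,
       25, 22]), array([0.   , 0.004, 0.008, 0.012, 0.016, 0.02 , 0.024, 0.028, 0.032,
       0.036, 0.04 , 0.044, 0.048, 0.052, 0.056, 0.06 , 0.064, 0.068,
       0.072, 0.076]))
```

View pics/scene4.png

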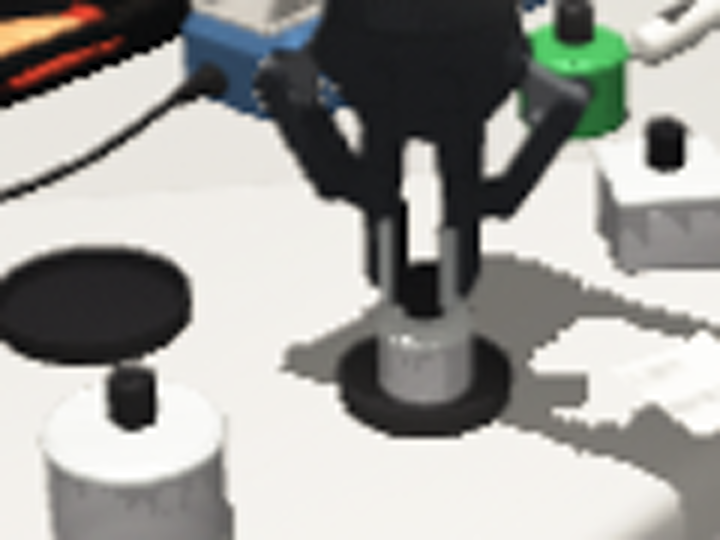

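Well inside the rim. I'm lowering the last 2 mm until the force shows contact, then releasing.

>>> jog_arm(targets=[[0, [0, 0, -0.0015], 0], [0, [0, 0, -0.001], 0], [0, [0, 0, 0], 0]])

```text
clock: 6.72
position: [0.4345, 0.0987, 0.0616]
ee_rot: [0.605, -0.604, 0.366, -0.367]
contact_force: [-2.7, -0.9, 8.7]
width: 0.0169
```

>>> jog_arm(targets=[[0.045, [0, 0, 0], 0], [0.045, [0, 0, 0], 0], [0.045, [0, 0, 0], 0], [0.045, [0, 0, 0.02], 0], [0.045, [0, 0, 0.04], 0], [0.045, [0, 0, 0.04], 0], [0.045, [0.002, -0.05, 0], 0], [0.045, [0.003, -0.05, 0], 0], [0.045, [0.003, -0.05, 0], 0], [0.045, [0.003, -0.05, 0], 0]])

```text
clock: 7.98
position: [0.445, -0.1028, 0.1603]
ee_rot: [0.605, -0.605, 0.366, -0.367]
contact_force: [-0.1, 0.2, 0.5]
width: 0.045
```

>>> jog_arm(targets=[[0.045, [0.003, -0.05, 0], 0], [0.045, [0.003, -0.05, 0], 0], [0.045, [0, -0.022, 0], 0], [0.045, [0, 0, -0.02], 0], [0.045, [0, 0, 0], 0], [0.045, [0, 0, 0], 0]])

```text
clock: 8.72
position: [0.4511, -0.2227, 0.1406]
ee_rot: [0.605, -0.605, 0.366, -0.366]
contact_force: [-0.1, 0.7, 0.8]
width: 0.0449
```

```bash
cat > view.py <<'E'
from h import *
import sys
def v(name,c,x,y,w,hh,f):
    p,d=get_image(c); cv2.imwrite(f"pics/{name}.png",cv2.resize(p[y:y+hh,x:x+w,::-1],None,fx=f,fy=f,interpolation=2)); return p,d
E
python3 - <<'E'
from view import *
s=manip.get_state();print(s["position"],s["contact_force"],s["width"])
v("s5","scene",210,130,160,120,4.5)
from loc import pots
pots(("top","scene"),{"S":((.435,.0985),.02,.034,.004),"M":((.4515,-.2235),.027,.042,0)})
E
```

```text
[ 0.45108506 -0.22265673  0.14059034] [-0.09705068  0.66660277  0.78850298] 0.044932544716843416
top S knob [0.433  0.0978 0.058 ] 38 lid mid [0.4329 0.0978] mec [0.4329 0.0982] 0.0197 zlid 0.0372
top M few 0 63
scene S knob [0.4321 0.1017 0.0552] 30 lid mid [0.4317 0.1014] mec [0.4306 0.1026] 0.0203 zlid 0.0352
scene M knob [ 0.4508 -0.2207  0.0588] 22 lid mid [ 0.451  -0.2206] mec [ 0.4519 -0.2216] 0.0271 zlid 0.0391
```

View pics/s5.png

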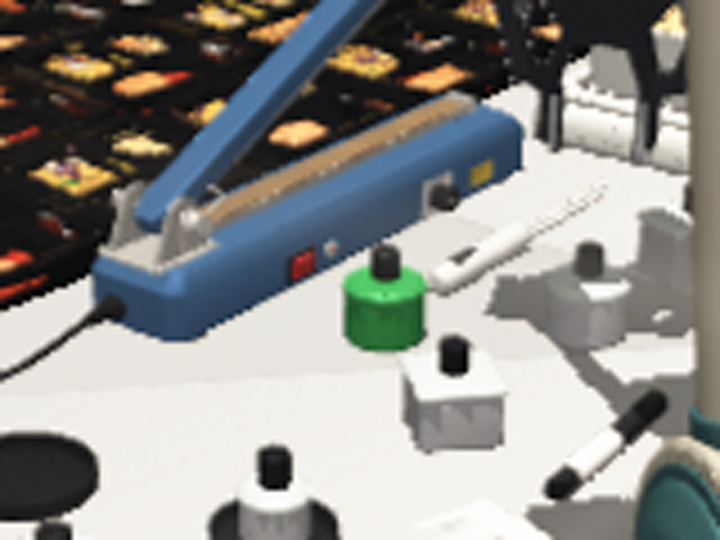

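The small pot stands in its saucer: the lid is at about 37 mm and it is 3 mm off centre. The jaws are over the steel medium pot (crop 590,260), not the green one (385,265).

>>> jog_arm(targets=[[0.045, [0.0015, -0.001, -0.03], 0], [0.045, [0, 0, -0.03], 0], [0.045, [0, 0, -0.014], 0], [0.045, [0, 0, 0], 0], [0, [0, 0, 0], 0], [0, [0, 0, 0], 0], [0, [0, 0, 0], 0], [0, [0, 0, 0], 0]])

```text
clock: 9.88
position: [0.4532, -0.225, 0.0675]
ee_rot: [-0.605, 0.605, -0.366, 0.367]
contact_force: [-1.5, 0.9, 6.5]
width: 0.0168
```

>>> jog_arm(targets=[[0, [0, 0, 0.02], 0], [0, [0, 0, 0.04], 0], [0, [0, 0, 0.04], 0], [0, [0.005, 0.03, 0], 0], [0, [0.005, 0.045, 0], 0], [0, [0.01, 0.045, 0], 0], [0, [0.01, 0.045, 0], 0], [0, [0.02, 0.045, 0], 0], [0, [0.02, 0.045, 0], 0], [0, [0.02, 0.045, 0], 0]])

```text
clock: 11.12
position: [0.5428, 0.0773, 0.1662]
ee_rot: [0.605, -0.605, 0.366, -0.367]
contact_force: [-0.3, -0.6, -2.2]
width: 0.0166
```

>>> jog_arm(targets=[[0, [0.02, 0.03, 0], 0], [0, [0.015, 0.02, 0], 0], [0, [0.007, 0.017, -0.02], 0], [0, [0, 0, -0.02], 0], [0, [0, 0, 0], 0], [0, [0, 0, 0], 0]])

```text
clock: 11.88
position: [0.5843, 0.1424, 0.1261]
ee_rot: [-0.604, 0.605, -0.367, 0.366]
contact_force: [0.8, 0.6, -1.1]
width: 0.0163
```

```bash
python3 - <<'E'
from view import *
s=manip.get_state();print(s["position"],s["contact_force"],s["width"])
v("s6","scene",150,145,160,120,4.5)
E
```

```text
[0.58426111 0.14237129 0.12610366] [ 0.75439     0.60271437 -1.0511587 ] 0.016290308753347173
```

View pics/s6.png

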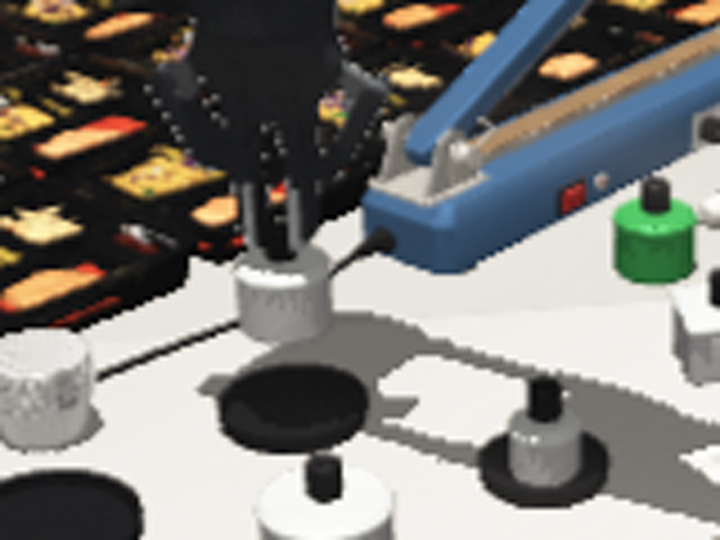

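The medium pot hangs upright (crop 283,290) over its saucer (295,405), and the small pot stands in its own (545,440).

>>> jog_arm(targets=[[0, [0.001, 0, -0.025], 0], [0, [0, 0, -0.02], 0], [0, [0, 0, -0.007], 0], [0, [0, 0, -0.001], 0], [0, [0, 0, -0.0015], 0], [0, [0, 0, -0.001], 0], [0, [0, 0, 0], 0]])

```text
clock: 12.8
position: [0.586, 0.1427, 0.0716]
ee_rot: [0.605, -0.604, 0.366, -0.367]
contact_force: [-0.2, -0.2, 2.2]
width: 0.0166
```

>>> jog_arm(targets=[[0, [0, 0, -0.001], 0], [0, [0, 0, 0], 0]])

```text
clock: 13.05
position: [0.5859, 0.1427, 0.0715]
ee_rot: [0.605, -0.604, 0.366, -0.367]
contact_force: [-1.8, -0.1, 8.5]
width: 0.0167
```

```bash
python3 - <<'E'
from view import *
s=manip.get_state();print(s["position"],s["contact_force"],s["width"])
v("s7","scene",160,165,120,90,6)
E
```

```text
[0.58593509 0.14268818 0.07150374] [-1.75285326 -0.09871007  8.53756353] 0.0167332881037408
```

View pics/s7.png

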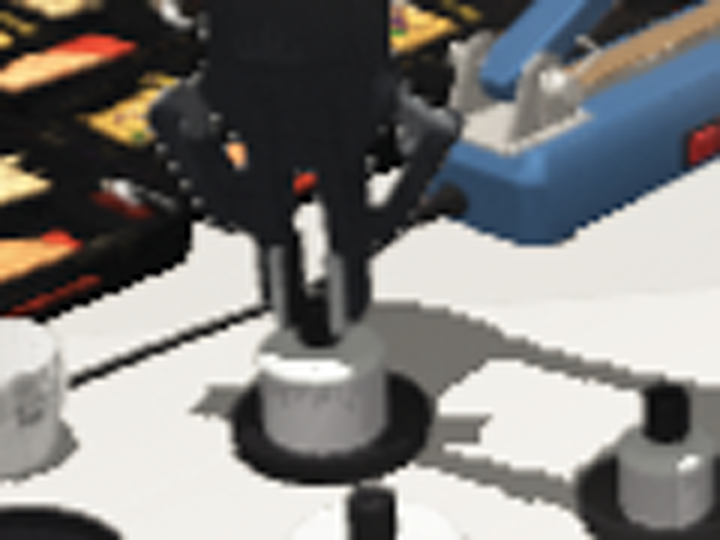

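It stands centred in the medium saucer (crop 325,405). I'm releasing and going to the large pot.

>>> jog_arm(targets=[[0.045, [0, 0, 0], 0], [0.045, [0, 0, 0], 0], [0.045, [0, 0, 0], 0], [0.045, [0, 0, 0.02], 0], [0.045, [0, 0, 0.04], 0], [0.045, [0, 0, 0.04], 0], [0.045, [-0.035, 0.025, 0], 0], [0.045, [-0.04, 0.03, 0], 0], [0.045, [-0.04, 0.03, 0], 0], [0.045, [-0.02, 0.014, -0.02], 0]])

```text
clock: 14.35
position: [0.4494, 0.2432, 0.1508]
ee_rot: [0.606, -0.604, 0.366, -0.367]
contact_force: [0.5, 0.4, -0.5]
width: 0.0447
```

>>> jog_arm(targets=[[0.045, [0, 0, 0], 0], [0.045, [0, 0, 0], 0]])

```text
clock: 14.6
position: [0.4517, 0.2416, 0.1502]
ee_rot: [0.605, -0.604, 0.366, -0.367]
contact_force: [0.1, 0.4, 0.1]
width: 0.0448
```

```bash
python3 - <<'E'
from view import *
s=manip.get_state();print(s["position"],s["contact_force"],s["width"])
v("s8","scene",140,165,160,120,4.5)
from loc import pots
pots(("top","scene"),{"S":((.435,.0985),.02,.034,.004),"M":((.5845,.1425),.027,.042,.004),"L":((.45,.2415),.034,.05,0)})
E
```

```text
[0.45172205 0.24158833 0.15023159] [0.07668438 0.406175   0.10993635] 0.0447910177917885
top S knob [0.4328 0.0977 0.0579] 39 lid mid [0.4328 0.0984] mec [0.433 0.098] 0.02 zlid 0.0369
top M knob [0.5847 0.1417 0.0658] 38 lid mid [0.5837 0.142 ] mec [0.5849 0.1417] 0.0267 zlid 0.0455
top L knob [0.4508 0.2388 0.07  ] 29 lid mid [0.4517 0.229 ] mec [0.451  0.2357] 0.0332 zlid 0.0493
scene S knob [0.4323 0.1012 0.0554] 27 lid mid [0.433  0.1024] mec [0.4323 0.1024] 0.0201 zlid 0.035
scene M knob [0.5826 0.144  0.063 ] 24 lid mid [0.5808 0.1459] mec [0.5815 0.146 ] 0.0265 zlid 0.0433
scene L knob [0.4496 0.2439 0.0672] 38 lid mid [0.4486 0.2443] mec [0.4491 0.2426] 0.0347 zlid 0.0475
```

View pics/s8.png

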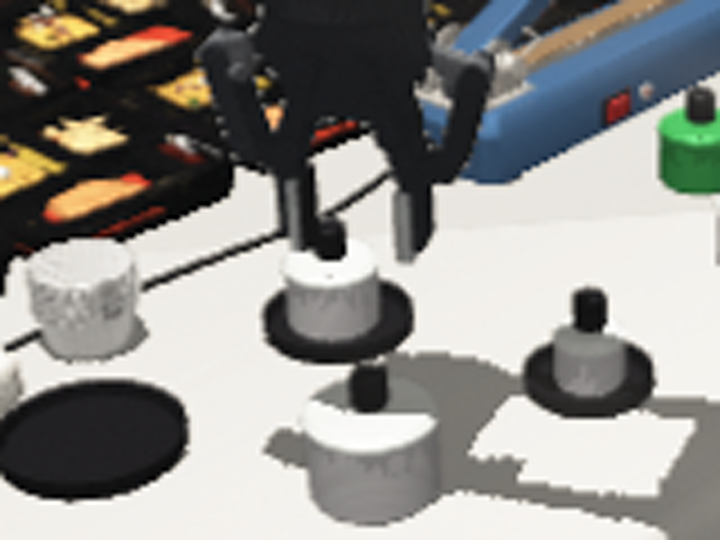

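Medium and small both stand in their saucers. The jaws are over the large pot's knob (crop 368,390).

>>> jog_arm(targets=[[0.045, [-0.0005, 0.0005, -0.03], 0], [0.045, [0, 0, -0.03], 0], [0.045, [0, 0, -0.0145], 0], [0.045, [0, 0, 0], 0], [0, [0, 0, 0], 0], [0, [0, 0, 0], 0], [0, [0, 0, 0], 0], [0, [0, 0, 0], 0]])

```text
clock: 15.75
position: [0.4506, 0.2422, 0.0764]
ee_rot: [0.605, -0.604, 0.366, -0.367]
contact_force: [-1.7, -1.4, 7.3]
width: 0.0164
```

>>> jog_arm(targets=[[0, [0, 0, 0.02], 0], [0, [0, 0, 0.035], 0], [0, [0, 0, 0.035], 0], [0, [0.03, 0.016, 0], 0], [0, [0.04, 0.02, 0], 0], [0, [0.04, 0.02, 0], 0], [0, [0.03, 0.01, 0], 0], [0, [0, 0, -0.02], 0], [0, [0, 0, 0], 0], [0, [0, 0, 0], 0]])

```text
clock: 17.0
position: [0.5897, 0.3081, 0.1453]
ee_rot: [-0.605, 0.605, -0.367, 0.366]
contact_force: [-0.5, -0.3, -1.6]
width: 0.0165
```

```bash
python3 - <<'E'
from view import *
s=manip.get_state();print(s["position"],s["contact_force"],s["width"])
v("s9","scene",110,165,160,120,4.5)
E
```

```text
[0.58965512 0.30813426 0.14531889] [-0.5063782  -0.33549463 -1.62480891] 0.01653450457811499
```

View pics/s9.png

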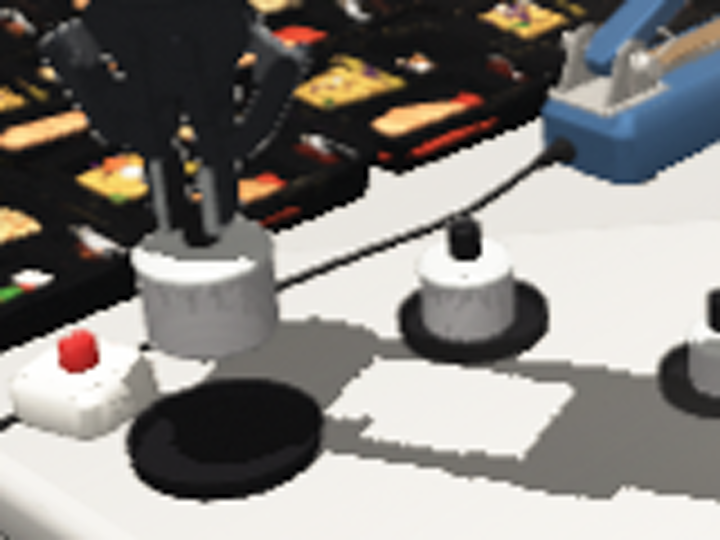

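The large pot hangs upright (crop 205,290) over the large saucer (225,435).

>>> jog_arm(targets=[[0, [0.001, 0, -0.03], 0], [0, [0, 0, -0.025], 0], [0, [0, 0, -0.008], 0], [0, [0, 0, -0.001], 0], [0, [0, 0, -0.001], 0], [0, [0, 0, -0.0005], 0], [0, [0, 0, 0], 0]])

```text
clock: 17.92
position: [0.5915, 0.3083, 0.0807]
ee_rot: [0.605, -0.604, 0.366, -0.367]
contact_force: [0.0, -0.0, -0.8]
width: 0.0165
```

>>> jog_arm(targets=[[0, [0, 0, -0.001], 0], [0, [0, 0, -0.0005], 0], [0, [0, 0, 0], 0]])

```text
clock: 18.3
position: [0.5912, 0.3082, 0.0804]
ee_rot: [0.605, -0.604, 0.366, -0.367]
contact_force: [-2.6, -0.5, 6.8]
width: 0.0166
```

```bash
python3 - <<'E'
from view import *
v("s10","scene",110,185,120,90,6)
E
```

```text
(no output)
```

View pics/s10.png

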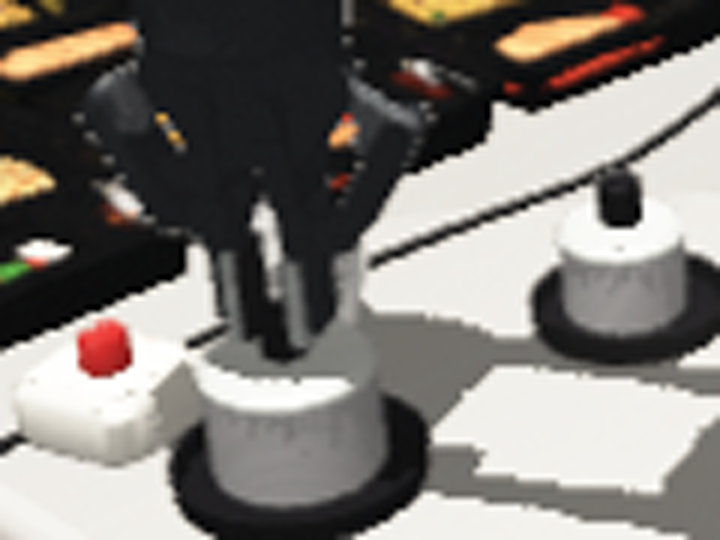

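Seated inside the rim (crop 295,440), with 7 N of contact. I'm releasing, backing off and checking all three.

>>> jog_arm(targets=[[0.045, [0, 0, 0], 0], [0.045, [0, 0, 0], 0], [0.045, [0, 0, 0], 0], [0.045, [0, 0, 0.02], 0], [0.045, [0, 0, 0.04], 0], [0.045, [0, 0, 0.04], 0], [0.045, [-0.04, -0.03, 0.02], 0], [0.045, [-0.04, -0.04, 0.01], 0], [0.045, [-0.04, -0.04, 0], 0], [0.045, [-0.04, -0.04, 0], 0]])

```text
clock: 19.6
position: [0.4298, 0.157, 0.2084]
ee_rot: [0.605, -0.605, 0.366, -0.367]
contact_force: [-0.6, -0.4, 0.1]
width: 0.0452
```

>>> jog_arm(targets=[[0.045, [-0.02, -0.04, 0], 0], [0.045, [0, -0.05, 0], 0], [0.045, [0, -0.05, 0], 0], [0.045, [0, -0.05, 0], 0], [0.045, [0, -0.05, 0], 0], [0.045, [0, -0.03, 0], 0], [0.045, [0, 0, 0], 0], [0.045, [0, 0, 0], 0]])

```text
clock: 20.6
position: [0.4108, -0.1112, 0.2082]
ee_rot: [0.605, -0.604, 0.367, -0.366]
contact_force: [0.0, 0.8, -0.4]
width: 0.0452
```

```bash
python3 - <<'E'
from view import *
s=manip.get_state();print(s["position"],s["contact_force"],s["width"])
v("s11","top",120,130,320,170,2.5)
v("s12","scene",110,135,280,170,2.8)
from loc import pots
pots(("top","scene"),{"S":((.435,.0985),.02,.034,.004),"M":((.5845,.1425),.027,.042,.004),"L":((.589,.308),.034,.05,.004),"sq":((.438,-.066),.03,.04,0),"obl":((.453,-.35),.03,.044,0)})
E
```

```text
[ 0.41078418 -0.1111639   0.2081611 ] [ 0.00925133  0.82487004 -0.44745908] 0.04519750818481447
top S knob [0.4328 0.0979 0.0582] 38 lid mid [0.434  0.0979] mec [0.4328 0.0981] 0.0195 zlid 0.0367
top M knob [0.5846 0.1417 0.0656] 40 lid mid [0.5841 0.142 ] mec [0.584  0.1417] 0.0269 zlid 0.0456
top L knob [0.5903 0.3048 0.074 ] 39 lid mid [0.5901 0.3063] mec [0.5907 0.3062] 0.034 zlid 0.0538
top sq few 0 61
top obl knob [ 0.4535 -0.3542  0.0637] 35 lid mid [ 0.4539 -0.3531] mec [ 0.4528 -0.3535] 0.0392 zlid 0.0441
scene S knob [0.4323 0.1024 0.0552] 30 lid mid [0.4325 0.102 ] mec [0.4318 0.0996] 0.0199 zlid 0.0353
scene M knob [0.5838 0.1458 0.0633] 30 lid mid [0.5821 0.1457] mec [0.5831 0.1463] 0.0269 zlid 0.0433
scene L knob [0.5885 0.3101 0.0711] 36 lid mid [0.5882 0.309 ] mec [0.5898 0.3081] 0.0342 zlid 0.0512
scene sq knob [ 0.4372 -0.0608  0.0573] 24 lid mid [ 0.4363 -0.0602] mec [ 0.4375 -0.062 ] 0.0361 zlid 0.0384
scene obl knob [ 0.4528 -0.3488  0.0614] 15 lid mid [ 0.4522 -0.3494] mec [ 0.4502 -0.3497] 0.0403 zlid 0.042
```

View pics/s11.png

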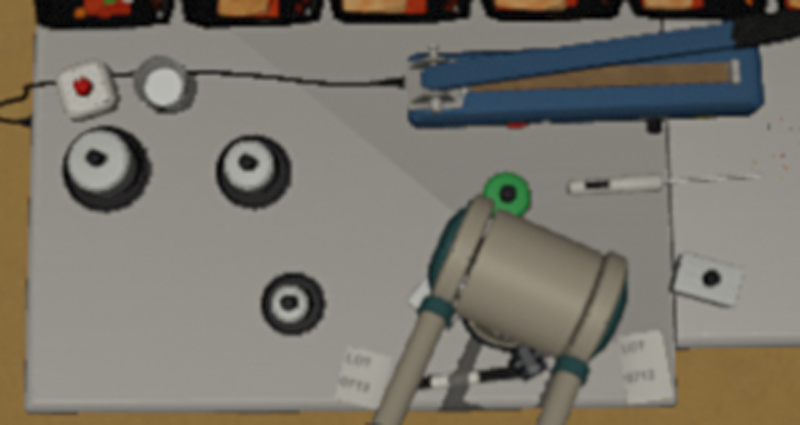

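View pics/s12.png

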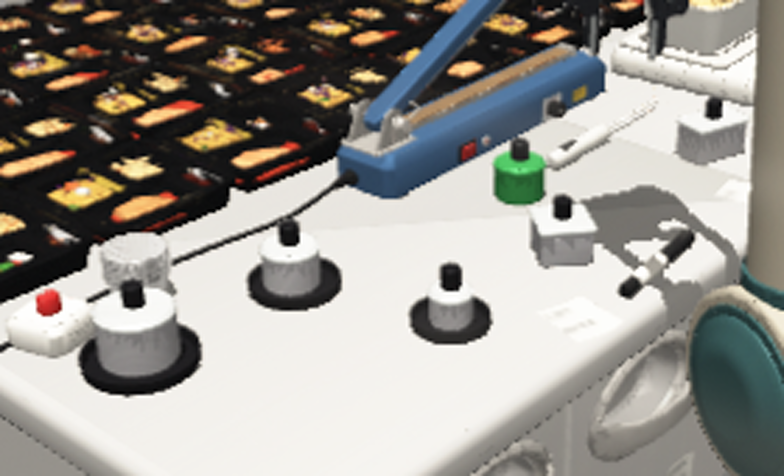

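All three pots stand upright inside the right rims: large at (132,335), medium at (290,265), small at (450,300). The boxes and the green pot are where they were.

```bash
python3 -c "
from rig import *
print(sign_off())"
```

```text
the job is handed in; nothing more can be done
None
```

I lifted the small, medium and large pots by their knobs, in that order, stood each in its own saucer, and handed the job in at about 21 s.

**Pots:** in the last pictures all three are upright inside their rims, about 1–3 mm off centre against the 10 mm to spare. Lid heights in the top camera fit bases on the saucer floors, 4 mm up, to within about 1.5 mm.

**Left alone:** the oblong box, square box and green look-alike look unmoved. At the end the top camera could not see the square box because the arm hid it, so that one rests on the scene camera alone.

**Disagreements:**
- The scene camera reads about 3–5 mm more in y and 2–3 mm lower in z than the top camera. Both still put each pot inside its saucer.
- The fingertips seem to have pressed lightly on the lids while gripping, at about 6–7 N. The highest contact force I read was about 9 N.

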